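# Put every lid on its own pot

### The job

Close the four white storage pots on the kitchen island: put each wooden lid on the pot of its own shape and size, handle up, lying flat on the rim with its lip down inside the mouth, and with the sides of the square and the oblong lid in line with their pot. Leave the pots standing where they are, and do not disturb the mug or the pepper grinder.

Things in the scene. Friction and masses are not known exactly. Their poses are not given: they have to be found in the camera images.
- big_round_pot: big round stoneware pot, white, open-topped: outside diameter 116, mouth 104, height 60 mm (0.3 to 0.8 kg, loose). Wall and floor 6 mm thick. Origin: centre of its underside; z up.
- small_round_pot: small round stoneware pot, white, open-topped: outside diameter 80, mouth 68, height 70 mm (0.3 to 0.8 kg, loose). Wall and floor 6 mm thick. Origin: centre of its underside; z up.
- square_pot: square stoneware pot, white, open-topped: outside 92 x 92, mouth 80 x 80, height 55 mm (0.3 to 0.8 kg, loose). Wall and floor 6 mm thick. Origin: centre of its underside; z up.
- oblong_pot: oblong stoneware pot, white, open-topped: outside 132 (along its x) x 80 (along its y), mouth 120 x 68, height 50 mm (0.3 to 0.8 kg, loose). Wall and floor 6 mm thick. Origin: centre of its underside; z up.
- big_round_lid: big round lid of dark wood: plate diameter 124, lip below of diameter 86; grip: upright steel knob of diameter 28 mm; under 0.2 kg. Origin: centre of the lip's underside, z up; lip 6 high, plate 6 thick, grip from 12 to 38 mm above the origin. Starts upright. Seated: plate on the rim, lip in the mouth (9 mm play all round), origin 54 mm above the pot's.
- small_round_lid: small round lid of dark wood: plate diameter 88, lip below of diameter 50; grip: upright steel knob of diameter 28 mm; under 0.2 kg. Origin: centre of the lip's underside, z up; lip 6 high, plate 6 thick, grip from 12 to 38 mm above the origin. Starts upright. Seated: plate on the rim, lip in the mouth (9 mm play all round), origin 64 mm above the pot's.
- square_lid: square lid of dark wood: plate 100 x 100, lip below 62 x 62; grip: steel bar 40 long (along its x), 14 thick (along its y) mm; under 0.2 kg. Origin: centre of the lip's underside, z up; lip 6 high, plate 6 thick, grip from 12 to 38 mm above the origin. Starts upright. Seated: plate on the rim, lip in the mouth (9 mm play all round), origin 49 mm above the pot's.
- oblong_lid: oblong lid of dark wood: plate 140 (along its x) x 88 (along its y), lip below 102 x 50; grip: steel bar 60 long (along its x), 14 thick (along its y) mm; under 0.2 kg. Origin: centre of the lip's underside, z up; lip 6 high, plate 6 thick, grip from 12 to 38 mm above the origin. Starts upright. Seated: plate on the rim, lip in the mouth (9 mm play all round), origin 44 mm above the pot's.
- mug: blue mug, rim diameter 80, height 90 mm, a bystander standing beyond the pots. Origin: centre of its underside.
- grinder: wooden pepper grinder, diameter 54, height 110 mm, a bystander standing beyond the pots. Origin: centre of its underside.
Mind the look-alikes: they are no part of the job. Leave any turquoise look-alike of the small_round_lid alone. What is shaped like the big_round_pot but orange is not meant.

How it is judged:
At the end, for the whole second after the job is handed in: Each lid lies flat (0.08 rad) on the pot of its own shape, lip in the mouth (height within 4 mm of seated), centred within 13 mm; square and oblong lids in line with the pot within 0.2 rad, any equivalent way round; pots upright on the worktop; all at rest (horizontal distance between big_round_lid and big_round_pot below 0.013 m and z of big_round_lid in the frame of big_round_pot between 0.05 and 0.058 m and angle between each of big_round_lid, big_round_pot, small_round_lid, small_round_pot, square_lid, square_pot, oblong_lid, oblong_pot's own z axis and vertical below 0.08 rad and linear speed of each of big_round_lid, big_round_pot, small_round_lid, small_round_pot, square_lid, square_pot, oblong_lid, oblong_pot below 0.02 m/s and height (world z) of each of big_round_pot, small_round_pot, square_pot, oblong_pot below 0.01 m and horizontal distance between small_round_lid and small_round_pot below 0.013 m and z of small_round_lid in the frame of small_round_pot between 0.06 and 0.068 m and horizontal distance between square_lid and square_pot below 0.013 m and z of square_lid in the frame of square_pot between 0.045 and 0.053 m and horizontal distance between oblong_lid and oblong_pot below 0.013 m and z of oblong_lid in the frame of oblong_pot between 0.04 and 0.048 m and angle between the x axis of oblong_lid and the x axis of oblong_pot, either way round below 0.2 rad and (angle between the x axis of square_lid and the x axis of square_pot, either way round below 0.2 rad or angle between the x axis of square_lid and the y axis of square_pot, either way round below 0.2 rad)); the robot touches nothing.
It fails at once if a pot was shifted by more than 40 mm from where it stood (distance of any of big_round_pot, small_round_pot, square_pot, oblong_pot from where it was at the start of the episode above 0.04 m).
It fails at once if the mug was shifted by more than 30 mm or knocked over (distance of mug from where it was at the start of the episode above 0.03 m or angle between mug's own z axis and vertical above 0.4 rad).
It fails at once if the grinder was shifted by more than 30 mm or knocked over (distance of grinder from where it was at the start of the episode above 0.03 m or angle between grinder's own z axis and vertical above 0.4 rad).
It also fails if it takes over 115 s, if anything falls off the work surface, if the arm or the gripper's body presses on something with over 40 N, if the wrist force passes 120 N, or if a joint passes its speed limit or range.

### The arm

A 6-joint arm with a two-finger parallel gripper is mounted at the origin on the work surface. World frame = base frame: x ahead of the robot, y to its left, z up, the work surface at z = 0. Lengths are in m, angles in rad, forces in N, time in s.
With the tool pointing down it reaches from about 0.225 to 0.875 m from the base axis. Payload 3.4 kg.
Tool frame: the origin (TCP) lies on the centre line of the jaws, within the pads' length; the fingertips stand 22 mm ahead of it and the grasp point (between the pads) lies 3 mm ahead of it; z points along the fingers, y is the line along which they close (so a half turn about z gives the same grasp; the last joint's range is limited). The gripper opens to 85 mm and grips with 20 to 120 N. Pads are 22 mm wide; open, the fingers measure 114 mm over their backs; the gripper's body (76 mm by 85 mm) begins 54 mm behind the grasp point. The pads swing forward as they close: fully open they stand 13 mm farther back than shut.
Start: joints at [-1.242, 0.276, 1.505, -0, 1.361, -0.121], TCP at [0.25, -0.518, 0.253] pointing down, gripper open.
Joint ranges: [-2.89, 2.89], [-0.75, 2.08], [0.22, 2.7], [-1.18, 4.32], [0.11, 2.71], [-2.7, 2.7]. Speed limits (rad/s): [2.57, 2.57, 3.14, 3.14, 3.14, 3.14].

### API

Orientations are given as a unit quaternion [w, x, y, z].
In Python, from rig import readout, optics, ticket gives the robot as it stands. The module is installed in compiled form; this text tells all that it offers.
- The arm moves only by the shell command python3 -m handwheel 'ROWS' [OPENING] [FORCE]. ROWS is a JSON list of rows, 1 to 5 of them, each of 4 numbers: dx, dy, dz in m, then a turn about the tool's z in rad; each row shifts and turns the commanded pose from where the row before left it, along the tool's axes as they then stand; what a row does not reach is not made up. A row lasts 1/12 s, in which the tool goes at most 0.0417 m and 0.125 rad, less where a joint would pass 70% of its speed; a pose out of reach is approached as far as the arm can. OPENING is the finger opening in m, set as the command begins (- or left out keeps the last). The fingers move at their own pace and stop on an object; FORCE is the grip in N (left out, the last holds). Time passes only in rows, so rows that do not move let the fingers close. It prints the time, the measured TCP pose, the force, the opening and the grip force at its end. Input that does not fit is refused with a message, and nothing moves.
- readout.get_state(): the state, without advancing time (a new reading comes with each control period).
- optics.get_image(name): name is "side" or "top"; returns a dict with "img" (400x640x3 uint8, red, green, blue), "camera_matrix" (3x3 intrinsics, pixels), "k1" (the pictures are not rectified: a ray, as slopes to the right and down, at radius r is drawn at 1 + k1 r^2 times it, then the intrinsics apply), "T" (4x4, takes a point from camera to world coordinates). Camera axes: x right, y down, z forward; pixel columns grow to the right and rows downward; lengths in m; the calibration is good to about 2 mm. A picture is of the moment at which its call begins. There is no depth.
- ticket.sign_off(): hands the job in; it is judged then, once.
The state is a dict: "clock": time; "qpos": joint angles; "qd": joint speeds; "effort": joint torques, N m; "position": TCP position; "ee_rot": TCP orientation; "contact_force": force on the tool from outside, world axes, zero at the start; "moment": the same for the moment, N m; "width": finger opening in m; "gripper_force": force on a finger pad.
Only numpy, scipy, OpenCV 4.12 (cv2) and the standard library are available. Lean on these libraries where they do the work, as an engineer would, in place of code of your own. Each camera call takes 0.05 s, during which the arm holds its last target. There are 200 camera calls.

## Working session

There is one attempt and no reset: what is moved stays moved. The work goes in short steps, Python scripts to look and compute and a shell command to move; the robot and the scene stay as the last step left them, time stands still between calls to the robot, and variables do not carry over. Pictures are saved under pics/ and viewed, at most 14 in all, crops included, and the job is handed in when it is done.

```bash
mkdir -p pics; python3 - <<'E'
from rig import readout,optics
import cv2,numpy as np
np.set_printoptions(precision=4,suppress=True)
s=readout.get_state();print(s)
for n in("side","top"):
    d=optics.get_image(n);cv2.imwrite(f"pics/{n}0.png",d["img"][:,:,::-1]);print(n,d["camera_matrix"],d["k1"],d["T"])
E
```

```text
{'clock': 0.0, 'qpos': array([-1.242 ,  0.2766,  1.5061,  0.    ,  1.3607, -0.121 ]), 'qd': array([ 0.0014,  0.0001,  0.0011,  0.0007, -0.0021,  0.0011]), 'effort': array([  0.0001, -41.6776, -24.5809,  -0.0004,   0.0111,   0.    ]), 'position': array([ 0.2499, -0.5173,  0.2524]), 'ee_rot': array([-0.0009,  0.9748,  0.223 , -0.0001]), 'contact_force': array([-0.3598,  0.4352, -0.6594]), 'moment': array([ 0.0646,  0.0062, -0.0282]), 'gripper_force': 0.0, 'width': 0.08544570900406584}
side [[508.3215   0.     314.3393]
 [  0.     508.3215 196.9889]
 [  0.       0.       1.    ]] -0.04060979011923782 [[-0.9993 -0.0282  0.0231  0.4412]
 [-0.0362  0.6866 -0.7261  1.1949]
 [ 0.0046 -0.7265 -0.6871  1.1781]
 [ 0.      0.      0.      1.    ]]
top [[410.1825   0.     313.6189]
 [  0.     410.1825 199.2813]
 [  0.       0.       1.    ]] -0.04386423706568956 [[-0.0195 -0.9901  0.1387  0.3455]
 [-0.9995  0.0225  0.0202 -0.0084]
 [-0.0231 -0.1383 -0.9901  1.2196]
 [ 0.      0.      0.      1.    ]]
```

View pics/top0.png

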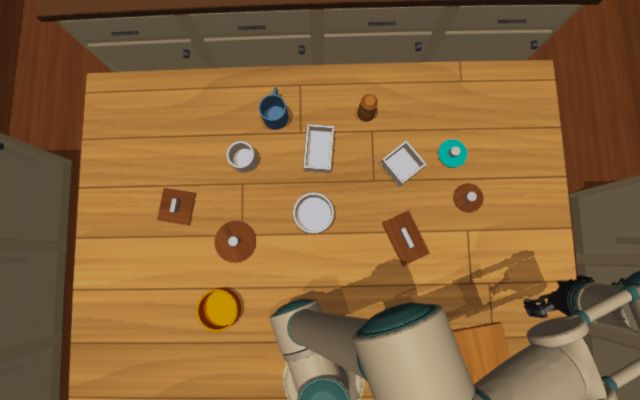

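View pics/side0.png

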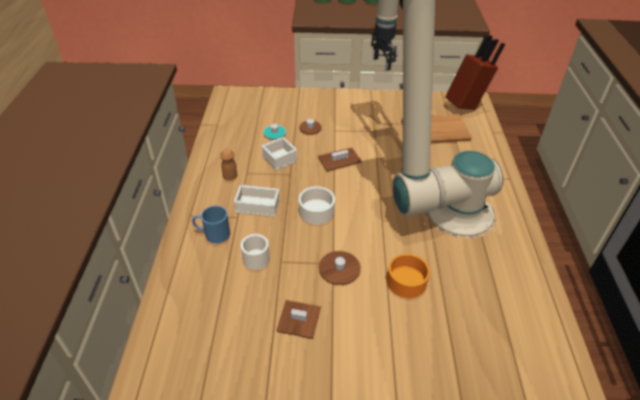

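The top view shows the pots: small round at (240,156), oblong at (319,148), square at (403,163) and big round at (314,213). The lids are square at (177,206), big round at (236,241), oblong at (406,238) and small round at (468,198). The look-alikes are turquoise at (453,153) and orange at (219,309). The side view shows all of these too, unoccluded.

```bash
cat > h.py <<'E'
import cv2,numpy as np
from rig import optics,readout
np.set_printoptions(precision=4,suppress=True)
def cam(n):
    d=optics.get_image(n); d["n"]=n; return d
def ray(d,uv):
    uv=np.asarray(uv,float).reshape(-1,2);K=d["camera_matrix"]
    p=(uv-K[:2,2])/K[0,0]; q=p.copy()
    for _ in range(8): q=p/(1+d["k1"]*(q**2).sum(1,keepdims=True))
    r=np.c_[q,np.ones(len(q))]@d["T"][:3,:3].T
    return d["T"][:3,3],r
def plane(d,uv,z):
    o,r=ray(d,uv); return (o+r*((z-o[2])/r[:,2])[:,None])
def tri(d1,u1,d2,u2):
    A=np.zeros((3,3));b=np.zeros(3);L=[]
    for d,u in((d1,u1),(d2,u2)):
        o,r=ray(d,u);r=r[0]/np.linalg.norm(r[0]);P=np.eye(3)-np.outer(r,r);A+=P;b+=P@o;L.append((o,P))
    x=np.linalg.solve(A,b);return x,max(np.linalg.norm(P@(x-o)) for o,P in L)
def blobs(m,lo=15,hi=4000):
    out=[]
    for c in cv2.findContours(m.astype(np.uint8),cv2.RETR_EXTERNAL,cv2.CHAIN_APPROX_NONE)[0]:
        a=cv2.contourArea(c)
        if lo<a<hi:
            M=cv2.moments(c);out.append((np.array([M["m10"]/a,M["m01"]/a]),a,c[:,0]))
    return out
def masks(d):
    hsv=cv2.cvtColor(d["img"],cv2.COLOR_RGB2HSV);h,s,v=[hsv[...,i].astype(int) for i in range(3)]
    return dict(grey=(s<70)&(v>110),brown=((h<13)|(h>172))&(s>90)&(v<140))
E
python3 - <<'E'
from h import *
C=dict(top=[(240,156),(319,148),(403,163),(314,213),(177,206),(236,241),(406,238),(468,198)],side=[(255,252),(257,200),(279,153),(317,206),(299,319),(340,266),(340,158),(310,126)])
for n in C:
    d=cam(n);m=masks(d)
    for k in m:
        for b in blobs(m[k]):
            j=[i for i,c in enumerate(C[n]) if np.hypot(*(b[0]-c))<12]
            if j: print(n,k,j,b[0],b[1])
    rows=[]
    for r in range(2):
        rows.append(np.hstack([cv2.resize(d["img"][y-25:y+25,x-25:x+25],(200,200),interpolation=cv2.INTER_CUBIC) for x,y in C[n][4*r:4*r+4]]))
    cv2.imwrite(f"pics/m_{n}.png",np.vstack(rows)[:,:,::-1])
E
```

```text
top grey [5] [232.6441 240.7043] 66.5
top grey [6] [407.1105 237.4264] 86.0
top grey [4] [172.7449 204.5918] 49.0
top grey [3] [313.1482 212.7738] 1272.0
top grey [7] [471.1833 196.1306] 60.0
top grey [2] [403.6228 161.7513] 968.5
top grey [0] [240.123  154.3487] 562.5
top grey [1] [318.644 146.957] 1146.0
top brown [5] [234.9686 241.1874] 1195.5
top brown [6] [405.0562 237.87  ] 1246.0
top brown [4] [176.1774 206.0176] 920.0
top brown [7] [467.9668 197.4248] 572.0
side grey [4] [298.4394 314.1654] 132.0
side grey [5] [339.5864 262.6824] 95.5
side grey [0] [254.8226 250.7101] 791.0
side grey [3] [316.2258 204.2889] 1100.0
side grey [1] [256.2397 199.8866] 1107.0
side grey [6] [339.2853 154.7282] 111.0
side grey [2] [278.9566 150.6171] 814.5
side grey [7] [309.8732 122.8913] 46.0
side brown [4] [293.9782 319.8728] 572.5
side brown [5] [337.2803 265.3996] 692.0
side brown [6] [338.5347 160.4928] 333.5
side brown [7] [310.0678 128.2301] 113.0
```

View pics/m_top.png

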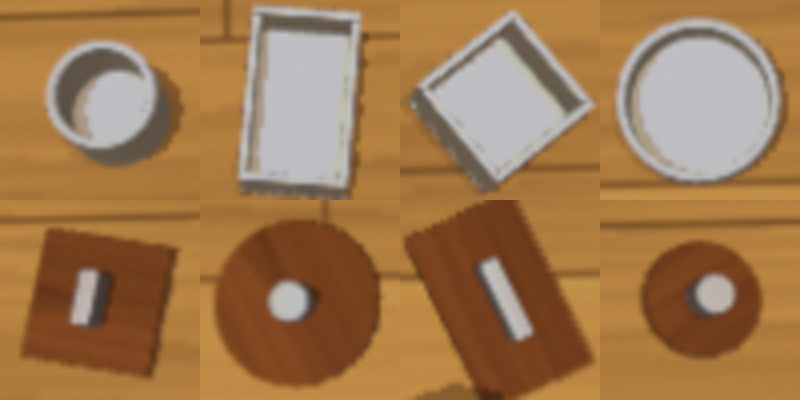

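View pics/m_side.png

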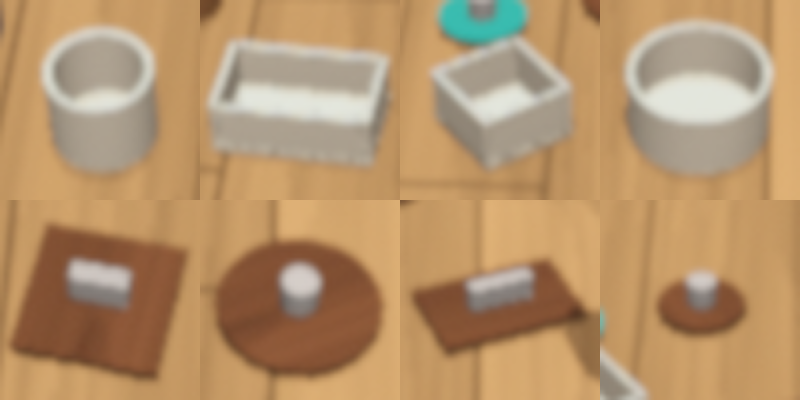

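Montage: the rims and grip tops are bright and stand out from their shaded sides in both views. That means I can triangulate rim and grip-top centres directly.

```bash
cat > m.py <<'E'
from h import *
C=dict(top=[(240,156),(319,148),(403,163),(314,213),(177,206),(236,241),(406,238),(468,198)],side=[(255,252),(257,200),(279,153),(317,206),(299,319),(340,266),(340,158),(310,126)])
N="small_pot oblong_pot square_pot big_pot square_lid big_lid oblong_lid small_lid".split()
T={"top":cam("top"),"side":cam("side")}
R={}
for n,d in T.items():
    hsv=cv2.cvtColor(d["img"],cv2.COLOR_RGB2HSV)
    for i,(x,y) in enumerate(C[n]):
        w=25 if i<4 else 12
        c=cv2.resize(hsv[y-w:y+w,x-w:x+w],None,fx=4,fy=4,interpolation=cv2.INTER_CUBIC)
        g=(c[...,1]<75)
        thr=cv2.threshold(c[...,2][g].reshape(-1,1),0,255,cv2.THRESH_OTSU)[0]
        m=g&(c[...,2]>thr)
        bs=blobs(m,20,1e9);b=max(bs,key=lambda b:b[1])
        h=cv2.convexHull(b[2].astype(np.int32))[:,0]
        M=cv2.moments(h.reshape(-1,1,2));s=lambda p:(np.asarray(p)+.5)/4-.5+np.array([x-w,y-w])
        R[n,i]=(s([M["m10"]/M["m00"],M["m01"]/M["m00"]]),s(h),thr)
for i,nm in enumerate(N):
    p,e=tri(T["top"],R["top",i][0],T["side"],R["side",i][0])
    q=plane(T["top"],R["top",i][1],p[2])[:,:2].astype(np.float32)
    r=cv2.minAreaRect((q*1000).reshape(-1,1,2))
    (w,hh),a=r[1],r[2]
    if w<hh: a+=90;w,hh=hh,w
    print(nm,p,"err %.4f"%e,"rect c",np.array(r[0])/1000,"size %.0f %.0f long-axis deg %.1f"%(w,hh,(a+90)%180-90))
    if i>3:
        hsv=cv2.cvtColor(T["top"]["img"],cv2.COLOR_RGB2HSV)
        b=min(blobs(masks(T["top"])["brown"],300),key=lambda b:np.hypot(*(b[0]-C["top"][i])))
        q=plane(T["top"],b[2],.012)[:,:2].astype(np.float32)
        r=cv2.minAreaRect((q*1000).reshape(-1,1,2));print("   plate",np.round(r,1) if 0 else r)
E
python3 m.py
```

```text
small_pot [0.6451 0.2268 0.0673] err 0.0010 rect c [0.6443 0.2268] size 80 79 long-axis deg 88.5
oblong_pot [ 0.6675 -0.0017  0.0473] err 0.0014 rect c [ 0.6668 -0.0017] size 133 81 long-axis deg -5.9
square_pot [ 0.6155 -0.2497  0.0499] err 0.0006 rect c [ 0.6151 -0.2497] size 94 93 long-axis deg 37.2
big_pot [0.4716 0.0181 0.0576] err 0.0005 rect c [0.4719 0.0182] size 115 115 long-axis deg 88.8
square_lid [0.5049 0.4322 0.0354] err 0.0004 rect c [0.5047 0.4321] size 42 15 long-axis deg -9.9
   plate ((504.20574951171875, 429.83935546875), (96.56200408935547, 94.69699096679688), 80.31983947753906)
big_lid [0.3959 0.253  0.0366] err 0.0006 rect c [0.3956 0.253 ] size 27 26 long-axis deg 0.3
   plate ((395.3142395019531, 250.0765380859375), (116.46095275878906, 115.81515502929688), 44.603511810302734)
oblong_lid [ 0.3963 -0.2516  0.0343] err 0.0015 rect c [ 0.3952 -0.2513] size 60 13 long-axis deg 24.1
   plate ((395.49713134765625, -249.01010131835938), (134.8824462890625, 83.79885864257812), 23.60749626159668)
small_lid [ 0.5119 -0.4443  0.0354] err 0.0008 rect c [ 0.5114 -0.4439] size 27 26 long-axis deg -4.1
   plate ((510.6222229003906, -442.89825439453125), (80.50810241699219, 82.36588287353516), 42.300506591796875)
```

```bash
cat > go.py <<'E'
import sys,numpy as np
from rig import readout
from scipy.spatial.transform import Rotation as Ro
np.set_printoptions(precision=4,suppress=True)
s=readout.get_state();q=s["ee_rot"];R=Ro.from_quat([q[1],q[2],q[3],q[0]]).as_matrix()
y=np.arctan2(R[1,0],R[0,0]);t=np.array([float(a) for a in sys.argv[1:4]]);ty=np.radians(float(sys.argv[4]))
d=t-s["position"];z=lambda y:np.array([np.cos(y)*d[0]+np.sin(y)*d[1],np.sin(y)*d[0]-np.cos(y)*d[1],-d[2]])
print("t %.2f pos"%s["clock"],s["position"],"yawdeg %.2f"%np.degrees(y),"w %.4f F %.1f"%(s["width"],s["gripper_force"]),"q",s["qpos"])
print("turn %.4f"%(-(ty-y)),"then delta",z(ty),"| delta now",z(y),"R@",R[:,2])
E
python3 go.py .396 -.2515 .12 24
```

```text
t 0.30 pos [ 0.2499 -0.5177  0.253 ] yawdeg 25.77 w 0.0853 F 0.0 q [-1.242   0.2762  1.5053 -0.      1.3607 -0.121 ]
turn 0.0309 then delta [ 0.2417 -0.1838  0.133 ] | delta now [ 0.2473 -0.1762  0.133 ] R@ [-0.0002  0.0005 -1.    ]
```

```bash
python3 -m handwheel '[[0, 0, 0, 0.031], [0.0268, -0.0204, 0.0148, 0], [0.0268, -0.0204, 0.0148, 0], [0.0268, -0.0204, 0.0148, 0], [0.0268, -0.0204, 0.0148, 0]]' 0.05 40
python3 -m handwheel '[[0.0268, -0.0204, 0.0148, 0], [0.0268, -0.0204, 0.0148, 0], [0.0268, -0.0204, 0.0148, 0], [0.0268, -0.0204, 0.0148, 0], [0.0268, -0.0204, 0.0148, 0]]'
python3 -m handwheel '[[0, 0, 0, 0], [0, 0, 0, 0]]'; python3 go.py .396 -.2515 .042 24
```

```text
clock: 0.72
position: [0.3151, -0.3985, 0.1935]
ee_rot: [0.0, 0.978, 0.207, 0.0]
contact_force: [0.6, -0.7, 0.4]
width: 0.05
gripper_force: 0.0
clock: 1.13
position: [0.3963, -0.2506, 0.1197]
ee_rot: [0.0, 0.978, 0.208, 0.0]
contact_force: [0.1, 0.1, 0.3]
width: 0.0499
gripper_force: 0.0
clock: 1.3
position: [0.3957, -0.2503, 0.1194]
ee_rot: [-0.001, 0.978, 0.21, -0.001]
contact_force: [-0.1, -0.5, 0.8]
width: 0.0499
gripper_force: 0.0
t 1.30 pos [ 0.3957 -0.2503  0.1194] yawdeg 24.21 w 0.0499 F 0.0 q [-0.7125  0.2395  1.9281 -0.0003  0.976   0.4359]
turn 0.0037 then delta [-0.0003  0.0012  0.0774] | delta now [-0.0003  0.0012  0.0774] R@ [-0.0016  0.0011 -1.    ]
```

```bash
python3 -m handwheel '[[0, 0.0012, 0.03, 0], [0, 0, 0.03, 0], [0, 0, 0.012, 0], [0, 0, 0.0054, 0], [0, 0, 0, 0]]'
python3 -m handwheel '[[0, 0, 0, 0], [0, 0, 0, 0], [0, 0, 0, 0], [0, 0, 0, 0], [0, 0, 0, 0]]' 0.004 40; python3 go.py .396 -.2515 .042 24
```

```text
clock: 1.72
position: [0.3957, -0.2542, 0.0422]
ee_rot: [-0.0, 0.978, 0.207, -0.0]
contact_force: [-0.1, -0.4, 0.2]
width: 0.05
gripper_force: 0.0
clock: 2.13
position: [0.3968, -0.254, 0.044]
ee_rot: [0.001, 0.978, 0.208, 0.001]
contact_force: [-0.5, 0.8, 6.2]
width: 0.0134
gripper_force: 40.8
t 2.13 pos [ 0.3968 -0.254   0.044 ] yawdeg 24.01 w 0.0134 F 40.8 q [-0.7168  0.3453  2.0202 -0.0006  0.7732  0.4354]
turn 0.0001 then delta [ 0.0002 -0.0026  0.002 ] | delta now [ 0.0002 -0.0026  0.002 ] R@ [ 0.0019 -0.0022 -1.    ]
```

```bash
python3 -m handwheel '[[0, 0, -0.02, 0], [0, 0, -0.03, 0.105], [0, 0, -0.03, 0.105], [0, 0, -0.03, 0.105], [0, 0, -0.02, 0.105]]'
python3 -m handwheel '[[0, 0, 0, 0.104], [0, 0, 0, 0], [0, 0, 0, 0]]'; python3 go.py .667 -.0017 .12 -5.9
```

```text
clock: 2.55
position: [0.397, -0.2537, 0.1757]
ee_rot: [0.001, 1.0, -0.003, 0.002]
contact_force: [0.0, -0.6, -1.1]
width: 0.0127
gripper_force: 39.9
clock: 2.8
position: [0.3959, -0.2528, 0.1728]
ee_rot: [0.0, 0.999, -0.051, 0.0]
contact_force: [0.3, 0.1, -2.2]
width: 0.0134
gripper_force: 39.9
t 2.80 pos [ 0.3959 -0.2528  0.1728] yawdeg -5.86 w 0.0134 F 39.9 q [-0.7165  0.1818  1.8483 -0.0001  1.1113  0.9567]
turn 0.0006 then delta [ 0.2439 -0.2776  0.0528] | delta now [ 0.244  -0.2775  0.0528] R@ [ 0.     -0.0002 -1.    ]
```

```bash
python3 -m handwheel '[[0.0244, -0.0278, 0, 0], [0.0244, -0.0278, 0, 0], [0.0244, -0.0278, 0, 0], [0.0244, -0.0278, 0, 0], [0.0244, -0.0278, 0, 0]]'
python3 -m handwheel '[[0.0244, -0.0278, 0, 0], [0.0244, -0.0278, 0, 0], [0.0244, -0.0278, 0, 0], [0.0244, -0.0278, 0, 0], [0.0244, -0.0278, 0, 0]]' | head -2
python3 -m handwheel '[[0, 0, 0.02, 0], [0, 0, 0.02, 0], [0, 0, 0.01, 0], [0, 0, 0, 0], [0, 0, 0, 0]]'; python3 go.py .667 -.0017 .088 -5.9
python3 - <<'E'
from h import *
d=cam("side");cv2.imwrite("pics/s1.png",cv2.resize(d["img"][130:260,180:360],(720,520))[:,:,::-1])
E
```

```text
clock: 3.22
position: [0.5324, -0.1261, 0.1714]
ee_rot: [-0.0, 0.999, -0.051, -0.001]
contact_force: [0.1, -0.5, -1.3]
width: 0.0127
gripper_force: 39.9
clock: 3.63
position: [0.6683, -0.0006, 0.1708]
clock: 4.05
position: [0.6671, -0.0025, 0.1214]
ee_rot: [-0.0, 0.999, -0.052, -0.001]
contact_force: [0.1, 0.3, -0.7]
width: 0.0132
gripper_force: 39.9
t 4.05 pos [ 0.6671 -0.0025  0.1214] yawdeg -5.99 w 0.0132 F 39.9 q [-0.1079  0.5026  1.4823 -0.0001  1.1597  1.5676]
turn -0.0017 then delta [-0.0002 -0.0008  0.0334] | delta now [-0.0002 -0.0008  0.0334] R@ [-0.003   0.0002 -1.    ]
```

View pics/s1.png

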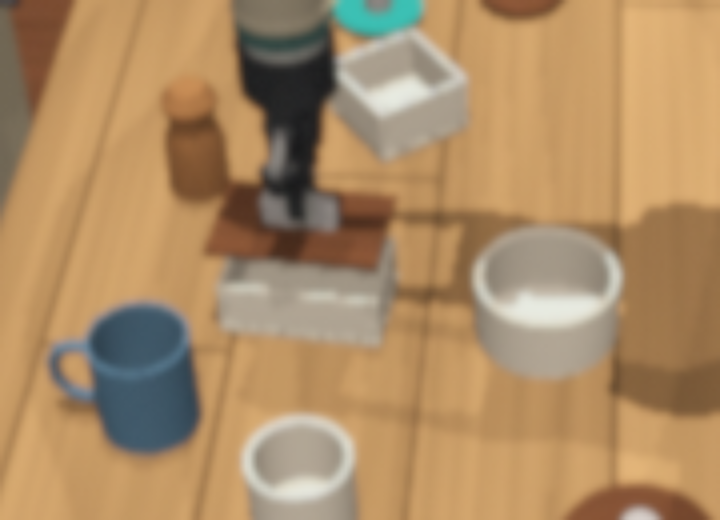

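The oblong lid is held level and in line above its pot, at crop (300,225). I'll lower it and release.

```bash
python3 -m handwheel '[[0, 0, 0.015, 0], [0, 0, 0.01, 0], [0, 0, 0.006, 0], [0, 0, 0.002, 0], [0, 0, 0, 0]]'; python3 -m handwheel '[[0, 0, 0.002, 0], [0, 0, 0, 0]]'
```

```text
clock: 4.52
position: [0.6677, -0.0025, 0.0894]
ee_rot: [0.0, 0.999, -0.053, -0.0]
contact_force: [-0.4, -0.3, -1.7]
width: 0.0131
gripper_force: 39.9
clock: 4.68
position: [0.6684, -0.0024, 0.0881]
ee_rot: [0.0, 0.999, -0.053, 0.001]
contact_force: [-0.5, -0.2, -0.6]
width: 0.0131
gripper_force: 39.9
```

```bash
python3 -m handwheel '[[0, 0, 0.001, 0], [0, 0, 0, 0]]' - | sed -n '2p;4p'; python3 -m handwheel '[[0, 0, 0, 0], [0, 0, 0, 0], [0, 0, 0, 0]]' 0.05 | sed -n '2p;4p;5p'; python3 -m handwheel '[[0, 0, -0.02, 0], [0, 0, -0.04, 0], [0, 0, -0.03, 0], [0, 0, 0, 0]]'; python3 go.py .5117 -.4442 .12 -5.9
python3 - <<'E'
from h import *
d=cam("side");cv2.imwrite("pics/s2.png",cv2.resize(d["img"][130:260,180:360],(720,520))[:,:,::-1])
E
```

```text
position: [0.6684, -0.0023, 0.088]
contact_force: [-0.5, -0.1, 4.0]
position: [0.6681, -0.0023, 0.0867]
contact_force: [0.3, -0.8, -0.1]
width: 0.0483
clock: 5.43
position: [0.6721, -0.0026, 0.184]
ee_rot: [0.0, 0.999, -0.053, 0.007]
contact_force: [0.4, -0.7, 0.9]
width: 0.05
gripper_force: 0.0
t 5.43 pos [ 0.6721 -0.0026  0.184 ] yawdeg -6.02 w 0.0500 F 0.0 q [-0.1073  0.4548  1.4002 -0.      1.2732  1.5685]
turn -0.0021 then delta [-0.1141  0.4557  0.064 ] | delta now [-0.1132  0.456   0.064 ] R@ [ 0.0133 -0.0015 -0.9999]
```

View pics/s2.png

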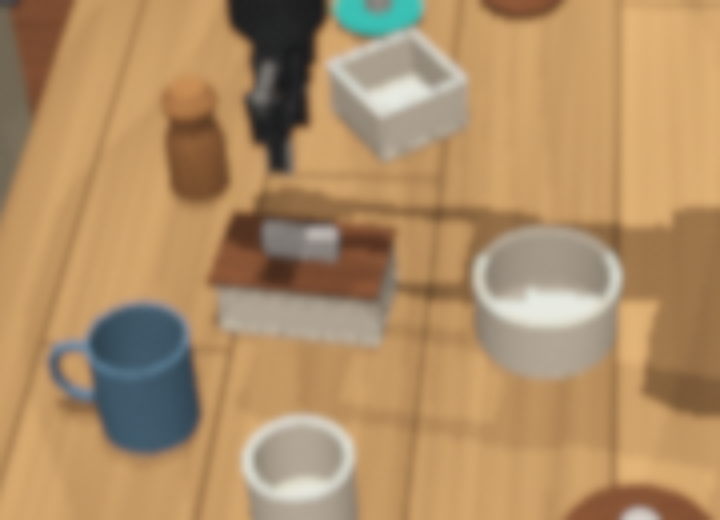

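The oblong lid sits flat on its pot, around crop (300,255), and nothing else has moved. The small round lid is next.

```bash
python3 -m handwheel '[[-0.0094, 0.038, 0, 0], [-0.0094, 0.038, 0, 0], [-0.0094, 0.038, 0, 0], [-0.0094, 0.038, 0, 0], [-0.0094, 0.038, 0, 0]]' |head -2
python3 -m handwheel '[[-0.0094, 0.038, 0.009, 0], [-0.0094, 0.038, 0.009, 0], [-0.0094, 0.038, 0.009, 0], [-0.0094, 0.038, 0.009, 0], [-0.0094, 0.038, 0.009, 0]]'|head -2
python3 -m handwheel '[[-0.0094, 0.038, 0.009, 0], [-0.0094, 0.038, 0.009, 0], [0, 0, 0, 0], [0, 0, 0, 0]]';python3 go.py .5117 -.4442 .043 -5.9
```

```text
clock: 5.9
position: [0.5998, -0.1873, 0.1751]
clock: 6.32
position: [0.533, -0.3713, 0.1297]
clock: 6.65
position: [0.5059, -0.4452, 0.1111]
ee_rot: [-0.001, 0.999, -0.055, -0.001]
contact_force: [-0.5, 1.1, -0.1]
width: 0.0499
gripper_force: 0.0
t 6.65 pos [ 0.5059 -0.4452  0.1111] yawdeg -6.25 w 0.0499 F 0.0 q [-0.8249  0.521   1.4768 -0.      1.1478  0.8551]
turn -0.0062 then delta [ 0.0057 -0.0016  0.0681] | delta now [ 0.0057 -0.0017  0.0681] R@ [-0.0028  0.0029 -1.    ]
```

```bash
python3 -m handwheel '[[0.0057, -0.0016, 0, 0], [0, 0, 0.03, 0], [0, 0, 0.025, 0], [0, 0, 0.0131, 0], [0, 0, 0, 0]]';python3 go.py .5117 -.4442 .043 -5.9
python3 -m handwheel '[[0, 0, 0, 0], [0, 0, 0, 0], [0, 0, 0, 0], [0, 0, 0, 0], [0, 0, 0, 0]]' 0.015 40; python3 go.py .5117 -.4442 .043 -5.9
```

```text
clock: 7.07
position: [0.5132, -0.4389, 0.042]
ee_rot: [-0.003, 0.999, -0.051, -0.003]
contact_force: [-0.3, 0.5, 0.1]
width: 0.0502
gripper_force: 0.0
t 7.07 pos [ 0.5132 -0.4389  0.042 ] yawdeg -5.89 w 0.0502 F 0.0 q [-0.8107  0.5897  1.5434  0.0006  1.016   0.8626]
turn 0.0001 then delta [-0.001   0.0054 -0.001 ] | delta now [-0.001   0.0054 -0.001 ] R@ [-0.0048  0.0058 -1.    ]
clock: 7.48
position: [0.5145, -0.4433, 0.047]
ee_rot: [0.001, 0.999, -0.053, 0.001]
contact_force: [1.1, 0.6, 2.6]
width: 0.0263
gripper_force: 39.6
t 7.48 pos [ 0.5145 -0.4433  0.047 ] yawdeg -6.02 w 0.0263 F 39.6 q [-0.8136  0.5853  1.5375  0.0003  1.0164  0.8621]
turn -0.0021 then delta [-0.0027  0.0012  0.004 ] | delta now [-0.0027  0.0012  0.004 ] R@ [ 0.0019 -0.0016 -1.    ]
```

```bash
python3 -m handwheel '[[0, 0, -0.02, 0], [0, 0, -0.04, 0], [0, 0, -0.04, 0], [0, 0, -0.03, 0], [0, 0, -0.01, 0]]'; python3 go.py .647 .2268 .14 -5.9
```

```text
clock: 7.9
position: [0.5157, -0.445, 0.1924]
ee_rot: [0.004, 0.999, -0.053, 0.004]
contact_force: [0.5, -0.1, 0.0]
width: 0.026
gripper_force: 39.5
t 7.90 pos [ 0.5157 -0.445   0.1924] yawdeg -6.04 w 0.0260 F 39.5 q [-0.814   0.4639  1.363  -0.      1.3036  0.8622]
turn -0.0024 then delta [ 0.0616 -0.6818  0.0524] | delta now [ 0.0599 -0.6819  0.0524] R@ [ 0.0076 -0.0081 -0.9999]
```

```bash
python3 -m handwheel '[[0.0033, -0.038, 0, 0], [0.0033, -0.038, 0, 0], [0.0033, -0.038, 0, 0], [0.0033, -0.038, 0, 0], [0.0033, -0.038, 0, 0]]'|head -2
python3 -m handwheel '[[0.0033, -0.038, 0, 0], [0.0033, -0.038, 0, 0], [0.0033, -0.038, 0, 0], [0.0033, -0.038, 0, 0], [0.0033, -0.038, 0, 0]]'|head -2
python3 -m handwheel '[[0.0033, -0.038, 0, 0], [0.0033, -0.038, 0, 0], [0.0033, -0.038, 0, 0], [0.0033, -0.038, 0, 0], [0.0033, -0.038, 0, 0]]'|head -2
python3 -m handwheel '[[0.0033, -0.038, 0, 0], [0.0033, -0.038, 0, 0], [0.0033, -0.035, 0, 0], [0, 0, 0, 0], [0, 0, 0, 0]]'|sed -n '2p;5p'; python3 go.py .647 .2268 .14 -5.9
```

```text
clock: 8.32
position: [0.5496, -0.254, 0.185]
clock: 8.73
position: [0.586, -0.0667, 0.1851]
clock: 9.15
position: [0.6224, 0.1205, 0.185]
position: [0.6439, 0.2298, 0.1844]
width: 0.0262
t 9.57 pos [0.6439 0.2298 0.1844] yawdeg -5.84 w 0.0262 F 39.6 q [ 0.2414  0.4789  1.3574 -0.0003  1.3069  1.9142]
turn 0.0010 then delta [0.0034 0.0027 0.0444] | delta now [0.0034 0.0027 0.0444] R@ [-0.0015 -0.0007 -1.    ]
```

```bash
python3 -m handwheel '[[0.003, 0.002, 0.02, 0], [0, 0, 0.025, 0], [0, 0, 0.015, 0], [0, 0, 0.004, 0], [0, 0, 0, 0]]'; python3 -m handwheel '[[0, 0, 0, 0], [0, 0, 0.004, 0], [0, 0, 0.003, 0], [0, 0, 0, 0]]'; python3 go.py .647 .2268 .108 -5.9
python3 - <<'E'
from h import *
d=cam("side");cv2.imwrite("pics/s3.png",cv2.resize(d["img"][180:310,180:360],(720,520))[:,:,::-1])
E
```

```text
clock: 9.98
position: [0.6459, 0.224, 0.1198]
ee_rot: [0.001, 0.999, -0.053, -0.002]
contact_force: [0.5, -1.2, -1.6]
width: 0.0261
gripper_force: 39.6
clock: 10.32
position: [0.6472, 0.2256, 0.1148]
ee_rot: [0.0, 0.999, -0.053, 0.0]
contact_force: [0.1, -0.8, -1.2]
width: 0.0262
gripper_force: 39.6
t 10.32 pos [0.6472 0.2256 0.1148] yawdeg -6.04 w 0.0262 F 39.6 q [ 0.2341  0.5313  1.447  -0.0002  1.1629  1.9103]
turn -0.0024 then delta [-0.0003 -0.0012  0.0068] | delta now [-0.0003 -0.0012  0.0068] R@ [ 0.0004 -0.0001 -1.    ]
```

View pics/s3.png

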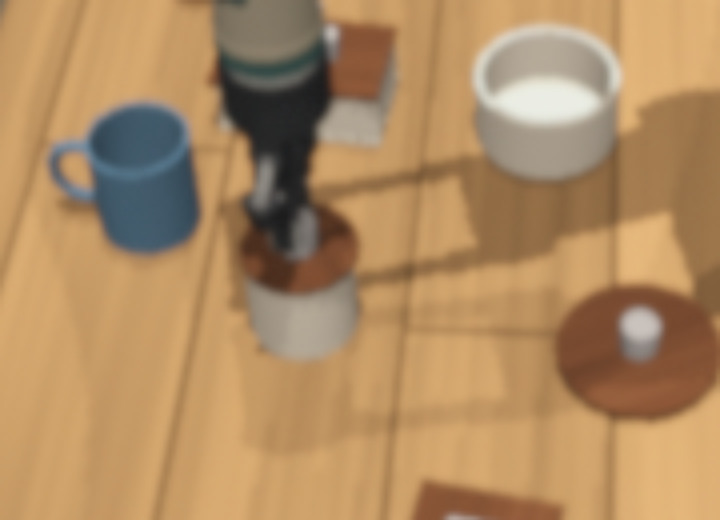

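The small lid is level and nearly on its pot, at crop (300,248). I'll lower it until it touches.

```bash
python3 -m handwheel '[[0, 0, 0.003, 0], [0, 0, 0, 0], [0, 0, 0, 0]]'|sed -n '2p;4p'; python3 -m handwheel '[[0, 0, 0.002, 0], [0, 0, 0, 0], [0, 0, 0, 0]]'|sed -n '2p;4p'
```

```text
position: [0.647, 0.2258, 0.1115]
contact_force: [0.7, -0.3, -0.7]
position: [0.6473, 0.2259, 0.111]
contact_force: [-0.8, -0.6, 4.4]
```

```bash
python3 -m handwheel '[[0, 0, 0, 0], [0, 0, 0, 0], [0, 0, 0, 0]]' 0.05 |sed -n '2p;5p'; python3 -m handwheel '[[0, 0, -0.02, 0], [0, 0, -0.04, 0], [0, 0, -0.01, 0.067], [0, 0, 0, 0], [0, 0, 0, 0]]'|sed -n '2p'; python3 go.py .5049 .4322 .12 -9.8
```

```text
position: [0.6472, 0.2258, 0.1094]
width: 0.0499
position: [0.6473, 0.2258, 0.1799]
t 11.53 pos [0.6473 0.2258 0.1799] yawdeg -9.79 w 0.0502 F 0.0 q [ 0.2343  0.4833  1.3613 -0.0001  1.296   1.976 ]
turn 0.0001 then delta [-0.1754 -0.1792  0.0599] | delta now [-0.1754 -0.1792  0.0599] R@ [ 0.001   0.0001 -1.    ]
```

```bash
python3 -m handwheel '[[-0.025, -0.0256, 0, 0], [-0.025, -0.0256, 0, 0], [-0.025, -0.0256, 0.012, 0], [-0.025, -0.0256, 0.012, 0], [-0.025, -0.0256, 0.012, 0]]'|head -2
python3 -m handwheel '[[-0.025, -0.0256, 0.012, 0], [-0.025, -0.0256, 0.012, 0], [0, 0, 0, 0], [0, 0, 0, 0]]'|sed -n '2p'; python3 go.py .5049 .4322 .043 -9.8
```

```text
clock: 11.95
position: [0.5438, 0.3737, 0.1409]
position: [0.5024, 0.4328, 0.1163]
t 12.28 pos [0.5024 0.4328 0.1163] yawdeg -9.60 w 0.0496 F 0.0 q [ 0.6063  0.503   1.4957 -0.0003  1.1491  2.3447]
turn 0.0035 then delta [0.0025 0.0001 0.0733] | delta now [0.0025 0.0001 0.0733] R@ [-0.005  -0.0038 -1.    ]
```

```bash
python3 -m handwheel '[[0.0015, 0, 0.02, 0], [0, 0, 0.03, 0], [0, 0, 0.018, 0], [0, 0, 0.0053, 0], [0, 0, 0, 0]]' | sed -n '2p'; python3 -m handwheel '[[0, 0, 0, 0]]';python3 go.py .5049 .4322 .043 -9.8
python3 -m handwheel '[[0, 0, 0, 0], [0, 0, 0, 0], [0, 0, 0, 0], [0, 0, 0, 0], [0, 0, 0, 0]]' 0.004 40; python3 go.py .5049 .4322 .043 -9.8
```

```text
position: [0.5065, 0.43, 0.0439]
clock: 12.78
position: [0.5079, 0.4314, 0.0464]
ee_rot: [0.0, 0.996, -0.086, 0.0]
contact_force: [0.0, -0.6, -0.2]
width: 0.0504
gripper_force: 0.0
t 12.78 pos [0.5079 0.4314 0.0464] yawdeg -9.91 w 0.0504 F 0.0 q [ 0.6001  0.5711  1.5683 -0.0004  1.002   2.3441]
turn -0.0020 then delta [-0.003  -0.0002  0.0034] | delta now [-0.003  -0.0002  0.0034] R@ [ 0.0004 -0.0002 -1.    ]
clock: 13.2
position: [0.5078, 0.4325, 0.0478]
ee_rot: [-0.001, 0.996, -0.086, 0.001]
contact_force: [1.0, -0.7, 5.9]
width: 0.0128
gripper_force: 41.9
t 13.20 pos [0.5078 0.4325 0.0478] yawdeg -9.86 w 0.0128 F 41.9 q [ 0.6015  0.5693  1.5676 -0.0004  1.0017  2.3445]
turn -0.0010 then delta [-0.0028  0.0008  0.0048] | delta now [-0.0028  0.0008  0.0048] R@ [ 0.0026  0.0014 -1.    ]
```

```bash
python3 -m handwheel '[[0, 0, -0.02, 0], [0, 0, -0.04, -0.1], [0, 0, -0.04, -0.1], [0, 0, -0.04, -0.1], [0, 0, -0.01, -0.1]]'|sed -n '2p;5p'; python3 -m handwheel '[[0, 0, 0, -0.11], [0, 0, 0, -0.11], [0, 0, 0, -0.11], [0, 0, 0, -0.092], [0, 0, 0, 0]]'|sed -n '2p;5p'; python3 go.py .6175 -.248 .14 37.2
```

```text
position: [0.5093, 0.4339, 0.2037]
width: 0.0131
position: [0.5065, 0.4319, 0.1959]
width: 0.0127
t 14.03 pos [0.5065 0.4319 0.1959] yawdeg 37.33 w 0.0127 F 41.1 q [ 0.6017  0.4449  1.3864 -0.0001  1.3113  1.521 ]
turn 0.0022 then delta [-0.3226  0.6087  0.0559] | delta now [-0.3239  0.608   0.0559] R@ [-0.0008 -0.0006 -1.    ]
```

```bash
python3 -m handwheel '[[-0.018, 0.0338, 0, 0], [-0.018, 0.0338, 0, 0], [-0.018, 0.0338, 0, 0], [-0.018, 0.0338, 0, 0], [-0.018, 0.0338, 0, 0]]'|head -2
python3 -m handwheel '[[-0.018, 0.0338, 0, 0], [-0.018, 0.0338, 0, 0], [-0.018, 0.0338, 0, 0], [-0.018, 0.0338, 0, 0], [-0.018, 0.0338, 0, 0]]'|head -2
python3 -m handwheel '[[-0.018, 0.0338, 0, 0], [-0.018, 0.0338, 0, 0], [-0.018, 0.0338, 0, 0], [-0.018, 0.0338, 0, 0], [-0.018, 0.0338, 0, 0]]'|head -2
python3 -m handwheel '[[-0.018, 0.0338, 0, 0], [-0.018, 0.0338, 0, 0], [-0.018, 0.0338, 0, 0], [0, 0, 0, 0], [0, 0, 0, 0]]'|sed -n '2p;5p'; python3 go.py .6175 -.248 .12 37.2
```

```text
clock: 14.45
position: [0.5372, 0.2415, 0.196]
clock: 14.87
position: [0.5678, 0.0523, 0.1962]
clock: 15.28
position: [0.5984, -0.1367, 0.1961]
position: [0.6168, -0.2506, 0.1954]
width: 0.0129
t 15.70 pos [ 0.6168 -0.2506  0.1954] yawdeg 36.92 w 0.0129 F 41.0 q [-0.4903  0.4454  1.3868 -0.      1.3104  0.4362]
turn -0.0049 then delta [ 0.0021 -0.0016  0.0754] | delta now [ 0.0021 -0.0016  0.0754] R@ [-0.0009  0.0005 -1.    ]
```

```bash
python3 -m handwheel '[[0.002, -0.001, 0.03, -0.005], [0, 0, 0.03, 0], [0, 0, 0.022, 0], [0, 0, 0.009, 0], [0, 0, 0, 0]]'|sed -n '2p'; python3 -m handwheel '[[0, 0, 0, 0], [0, 0, 0, 0]]'; python3 go.py .6175 -.248 .0955 37.2
python3 - <<'E'
from h import *
d=cam("side");cv2.imwrite("pics/s4.png",cv2.resize(d["img"][90:220,180:360],(720,520))[:,:,::-1])
E
```

```text
position: [0.6162, -0.2441, 0.1026]
clock: 16.28
position: [0.6193, -0.2463, 0.1072]
ee_rot: [0.001, 0.947, 0.322, 0.001]
contact_force: [-0.5, -0.7, -0.2]
width: 0.0128
gripper_force: 41.0
t 16.28 pos [ 0.6193 -0.2463  0.1072] yawdeg 37.53 w 0.0128 F 41.0 q [-0.483   0.5111  1.5063  0.0001  1.1209  0.4327]
turn 0.0058 then delta [-0.0024  0.0003  0.0117] | delta now [-0.0024  0.0002  0.0117] R@ [ 0.0029 -0.0015 -1.    ]
```

View pics/s4.png

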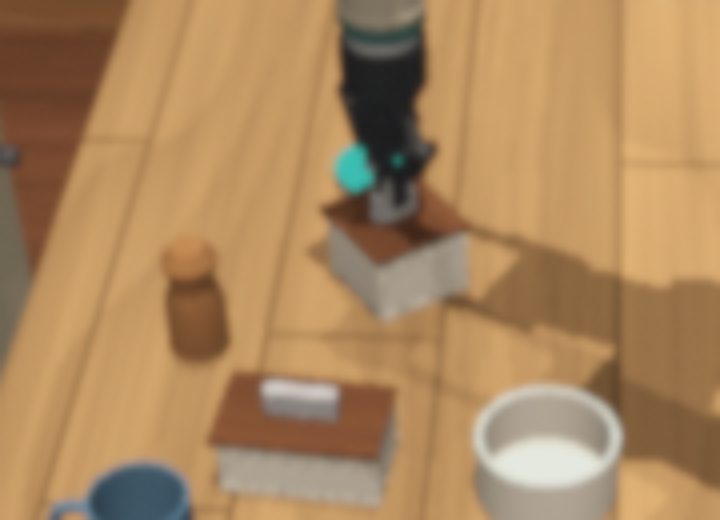

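The square lid is level and in line just above its pot, at crop (395,220).

```bash
python3 -m handwheel '[[-0.002, 0, 0.006, 0], [0, 0, 0.002, 0], [0, 0, 0, 0], [0, 0, 0, 0]]'|sed -n '2p;4p'; python3 -m handwheel '[[0, 0, 0.002, 0], [0, 0, 0, 0], [0, 0, 0, 0]]'|sed -n '2p;4p'; python3 -m handwheel '[[0, 0, 0.001, 0], [0, 0, 0, 0]]'|sed -n '2p;4p'
```

```text
position: [0.6163, -0.2477, 0.0973]
contact_force: [-0.0, 0.3, -0.7]
position: [0.6166, -0.2478, 0.0968]
contact_force: [-1.5, 0.1, 4.8]
position: [0.6167, -0.2478, 0.0968]
contact_force: [-3.1, 2.1, 9.6]
```

```bash
python3 -m handwheel '[[0, 0, 0, 0], [0, 0, 0, 0], [0, 0, 0, 0]]' 0.05 |sed -n '2p;5p'; python3 -m handwheel '[[0, 0, -0.02, 0], [0, 0, -0.04, 0], [0, 0, -0.02, 0], [0, 0, 0, 0], [0, 0, 0, 0]]'|sed -n '2p'; python3 go.py .3959 .253 .12 37.2
```

```text
position: [0.6166, -0.2477, 0.0943]
width: 0.0481
position: [0.6172, -0.248, 0.1756]
t 17.75 pos [ 0.6172 -0.248   0.1756] yawdeg 37.52 w 0.0500 F 0.0 q [-0.4865  0.4554  1.4207 -0.0001  1.2623  0.4295]
turn 0.0055 then delta [ 0.1266 -0.5328  0.0556] | delta now [ 0.1296 -0.5321  0.0556] R@ [ 0.0027 -0.0015 -1.    ]
```

```bash
python3 -m handwheel '[[0.0093, -0.038, 0, 0], [0.0093, -0.038, 0, 0], [0.0093, -0.038, 0, 0], [0.0093, -0.038, 0, 0], [0.0093, -0.038, 0, 0]]'|head -2
python3 -m handwheel '[[0.0093, -0.038, 0, 0], [0.0093, -0.038, 0, 0], [0.0093, -0.038, 0, 0], [0.0093, -0.038, 0, 0], [0.0093, -0.038, 0, 0]]'|head -2
python3 -m handwheel '[[0.0093, -0.038, 0.01, 0], [0.0093, -0.038, 0.01, 0], [0.0093, -0.038, 0.01, 0], [0.0093, -0.038, 0.01, 0], [0, 0, 0.01, 0]]'|head -2
python3 -m handwheel '[[0, 0, 0, 0], [0, 0, 0, 0]]'|sed -n '2p'; python3 go.py .3959 .253 .043 37.2
```

```text
clock: 18.17
position: [0.5354, -0.0669, 0.1721]
clock: 18.58
position: [0.4565, 0.1118, 0.1725]
clock: 19.0
position: [0.3913, 0.2584, 0.1223]
position: [0.3943, 0.2532, 0.1227]
t 19.17 pos [0.3943 0.2532 0.1227] yawdeg 37.60 w 0.0501 F 0.0 q [ 0.4227  0.2371  1.9211 -0.0007  0.9875  1.3376]
turn 0.0070 then delta [0.0011 0.0011 0.0797] | delta now [0.0011 0.0011 0.0797] R@ [-0.0036 -0.0023 -1.    ]
```

```bash
python3 -m handwheel '[[0, 0.001, 0.025, 0], [0, 0, 0.03, 0], [0, 0, 0.018, 0], [0, 0, 0.0067, 0], [0, 0, 0, 0]]' | sed -n '2p'; python3 -m handwheel '[[0, 0, 0, 0], [0, 0, 0, 0]]'|sed -n '2p;4p'
python3 -m handwheel '[[0, 0, 0, 0], [0, 0, 0, 0], [0, 0, 0, 0], [0, 0, 0, 0], [0, 0, 0, 0]]' 0.015 40; python3 go.py .3959 .253 .043 37.2
```

```text
position: [0.396, 0.2513, 0.0433]
position: [0.3977, 0.2528, 0.0457]
contact_force: [-0.0, 0.7, 0.0]
clock: 20.17
position: [0.3973, 0.2532, 0.0459]
ee_rot: [0.0, 0.947, 0.322, 0.001]
contact_force: [0.8, -1.8, 5.6]
width: 0.0262
gripper_force: 39.0
t 20.17 pos [0.3973 0.2532 0.0459] yawdeg 37.53 w 0.0262 F 39.0 q [ 0.4198  0.3424  2.018  -0.0006  0.7784  1.3359]
turn 0.0058 then delta [-0.0012 -0.0007  0.0029] | delta now [-0.0012 -0.0007  0.0029] R@ [ 0.0027  0.0007 -1.    ]
```

```bash
python3 -m handwheel '[[0, 0, -0.02, 0], [0, 0, -0.04, 0], [0, 0, -0.04, 0], [0, 0, -0.02, 0], [0, 0, 0, 0]]'|sed -n '2p;5p'; python3 -m handwheel '[[0, 0, 0, 0]]'|sed -n '2p'; python3 go.py .473 .0183 .11 37.2
```

```text
position: [0.3994, 0.2544, 0.17]
width: 0.0259
position: [0.3968, 0.2532, 0.1659]
t 20.67 pos [0.3968 0.2532 0.1659] yawdeg 37.53 w 0.0265 F 39.7 q [ 0.42    0.1884  1.8592 -0.0001  1.0904  1.3358]
turn 0.0058 then delta [-0.0813  0.2331  0.0559] | delta now [-0.0827  0.2327  0.0559] R@ [ 0.0033  0.0014 -1.    ]
```

```bash
python3 -m handwheel '[[-0.0118, 0.0333, 0, 0], [-0.0118, 0.0333, 0, 0], [-0.0118, 0.0333, 0, 0], [-0.0118, 0.0333, 0, 0], [-0.0118, 0.0333, 0, 0]]'|sed -n '2p'
python3 -m handwheel '[[-0.0118, 0.0333, 0, 0], [-0.0118, 0.0333, 0, 0], [0, 0, 0.02, 0], [0, 0, 0.02, 0], [0, 0, 0.014, 0]]'|sed -n '2p'; python3 -m handwheel '[[0, 0, 0, 0], [0, 0, 0, 0], [0, 0, 0, 0]]'|sed -n '2p;5p'; python3 go.py .473 .0183 .1 37.2
python3 - <<'E'
from h import *
d=cam("side");cv2.imwrite("pics/s5.png",cv2.resize(d["img"][140:270,210:390],(720,520))[:,:,::-1])
E
```

```text
position: [0.4495, 0.0834, 0.1626]
position: [0.4705, 0.0169, 0.1074]
position: [0.4726, 0.0178, 0.1103]
width: 0.0264
t 21.75 pos [0.4726 0.0178 0.1103] yawdeg 37.53 w 0.0264 F 39.9 q [-0.1095  0.2566  1.9318 -0.0001  0.9541  0.8062]
turn 0.0058 then delta [ 0.0006 -0.0001  0.0103] | delta now [ 0.0006 -0.0001  0.0103] R@ [-0.0009  0.     -1.    ]
```

View pics/s5.png

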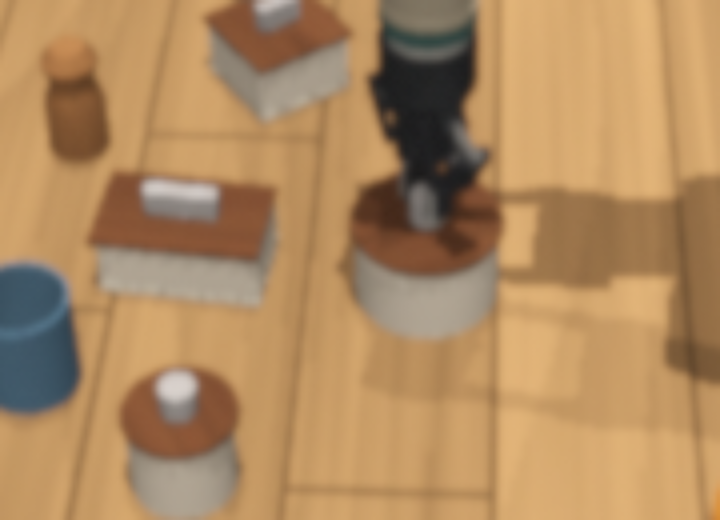

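The three placed lids sit flat, and the big lid hovers centred over its pot at crop (425,225).

```bash
python3 -m handwheel '[[0, 0, 0.006, 0], [0, 0, 0.002, 0], [0, 0, 0, 0], [0, 0, 0, 0]]'|sed -n '2p;4p'; python3 -m handwheel '[[0, 0, 0.002, 0], [0, 0, 0, 0], [0, 0, 0, 0]]'|sed -n '2p;4p'
```

```text
position: [0.4728, 0.0178, 0.1027]
contact_force: [-0.1, 0.3, -0.5]
position: [0.4728, 0.0177, 0.1006]
contact_force: [0.2, 0.0, -1.7]
```

```bash
python3 -m handwheel '[[0, 0, 0.001, 0], [0, 0, 0, 0], [0, 0, 0, 0]]'|sed -n '2p;4p'; python3 -m handwheel '[[0, 0, 0, 0], [0, 0, 0, 0], [0, 0, 0, 0]]' 0.05 |sed -n '2p;5p'; python3 -m handwheel '[[0, 0, -0.02, 0], [0, 0, -0.04, 0], [0, 0, -0.04, 0], [0, 0, -0.03, 0], [0, 0, 0, 0]]'|sed -n '2p'; python3 -m handwheel '[[-0.03, 0, 0, 0], [-0.03, 0, 0, 0], [-0.03, 0, 0, 0], [-0.03, 0, 0, 0], [0, 0, 0, 0]]'|sed -n '2p'
python3 - <<'E'
from h import *
for n in("top","side"):
    d=cam(n);cv2.imwrite(f"pics/f_{n}.png",d["img"][:,:,::-1])
a=cv2.imread("pics/f_top.png")[110:260,190:450];b=cv2.imread("pics/f_side.png")[110:290,190:370]
cv2.imwrite("pics/f.png",np.hstack([cv2.resize(a,(440,254)) if 0 else cv2.resize(a,(450,260)),cv2.resize(b,(260,260))]))
# grip top vs rim centre measured before
T={"top":cam("top"),"side":cam("side")}
P=dict(small=(.6448,.2268,.102),oblong=(.667,-.0017,.082),square=(.6153,-.2497,.087),big=(.4717,.0181,.092))
for k,p in P.items():
    o=[]
    for n,d in T.items():
        hsv=cv2.cvtColor(d["img"],cv2.COLOR_RGB2HSV)
        K=d["camera_matrix"];c=np.linalg.inv(d["T"])@np.r_[p,1];q=c[:2]/c[2];q=q*(1+d["k1"]*(q@q));x,y=np.round(q*K[0,0]+K[:2,2]).astype(int);w=12
        c=cv2.resize(hsv[y-w:y+w,x-w:x+w],None,fx=4,fy=4,interpolation=cv2.INTER_CUBIC);g=c[...,1]<75
        thr=cv2.threshold(c[...,2][g].reshape(-1,1),0,255,cv2.THRESH_OTSU)[0]
        b=max(blobs(g&(c[...,2]>thr),20,1e9),key=lambda b:b[1]);o.append((b[0]+.5)/4-.5+[x-w,y-w])
        if n=="top":
            B=min(blobs(masks(d)["brown"],300),key=lambda b:np.hypot(*(b[0]-[x,y])));q=plane(d,B[2],p[2]-.026)[:,:2].astype(np.float32);r=cv2.minAreaRect((q*1000).reshape(-1,1,2))
    t,e=tri(T["top"],o[0],T["side"],o[1]);print(k,"grip top",t,"d",t-np.array(p),"plate",r)
E
```

```text
position: [0.473, 0.0176, 0.0999]
contact_force: [-1.1, -0.7, 2.2]
position: [0.4728, 0.0177, 0.0995]
width: 0.0504
position: [0.4767, 0.0173, 0.2359]
position: [0.373, -0.0568, 0.2287]
small grip top [0.644  0.2251 0.1004] d [-0.0008 -0.0017 -0.0016] plate ((640.9674682617188, 222.86929321289062), (84.3940658569336, 81.45438385009766), 44.151424407958984)
oblong grip top [ 0.6709 -0.0039  0.08  ] d [ 0.0039 -0.0022 -0.002 ] plate ((667.5198974609375, -4.081077575683594), (85.03279876708984, 139.04063415527344), 84.02828216552734)
square grip top [ 0.6144 -0.2517  0.0851] d [-0.0009 -0.002  -0.0019] plate ((611.5968017578125, -249.77505493164062), (97.28409576416016, 98.8626708984375), 37.333797454833984)
big grip top [0.4727 0.0166 0.0908] d [ 0.001  -0.0015 -0.0012] plate ((481.6554870605469, 30.689128875732422), (81.69402313232422, 117.33771514892578), 55.58766555786133)
```

View pics/f.png

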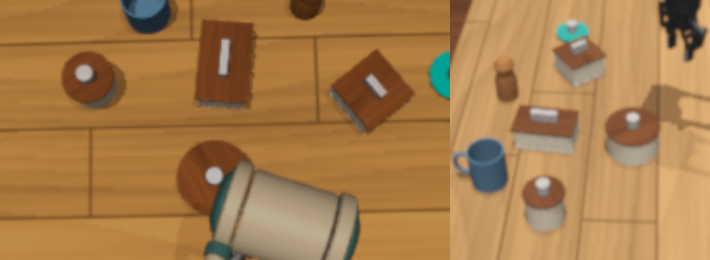

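All four lids are on their pots. Each is centred within about 5 mm, at seated height and in line, and the robot is clear of everything.

```bash
python3 -c "
from rig import ticket
print(ticket.sign_off())"
```

```text
the job is handed in; nothing more can be done
None
```

I put all four lids on their matching pots and handed the job in; the last camera check showed each lid at seated height and within about 5 mm of its pot's centre, and the square and oblong lids in line, but the hand-in returned no verdict.

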